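Weigh the geode from behind the polish bottles

TASK

First move all three polish bottles out of the way, standing them upright and wholly on the round cork mat; only then fetch the geode from behind them and set it, cut face up, in the middle of the scale's round pan. With the geode on the scale, put the bottles back, upright and each in the middle of the coaster of its own colour (they may have stood muddled before). Put everything down without dropping or toppling it, and leave the clear box of stone chips where it is.

Things in the scene. Friction and masses are not known exactly. Their poses are not given: they have to be found in the camera images.
- bottle_red: Red polish bottle, white band, black cap, upright, 150 mm tall, about 0.2 kg; round body 52 mm in diameter from its foot up to 108 mm, then a shoulder to a cap 29 mm in diameter from 126 to 150 mm. Origin: centre of its foot; z up its axis. At the start it stands within 3 mm of the middle of one of the three coasters, often one of another colour.
- bottle_yellow: Yellow polish bottle, white band, black cap, upright, 150 mm tall, about 0.2 kg; round body 52 mm in diameter from its foot up to 108 mm, then a shoulder to a cap 29 mm in diameter from 126 to 150 mm. Origin: centre of its foot; z up its axis. At the start it stands within 3 mm of the middle of one of the three coasters, often one of another colour.
- bottle_green: Green polish bottle, white band, black cap, upright, 150 mm tall, about 0.2 kg; round body 52 mm in diameter from its foot up to 108 mm, then a shoulder to a cap 29 mm in diameter from 126 to 150 mm. Origin: centre of its foot; z up its axis. At the start it stands within 3 mm of the middle of one of the three coasters, often one of another colour.
- geode: Half geode: brown-grey round stone, flat purple cut face up; diameter 36 mm at the foot, 52-55 mm between 12 and 26 mm up, 50 mm at the top, 39 mm tall, 0.2 kg. Origin: centre of its foot; z up. On a fixed plinth (72 mm across, 10 mm high) amid the bottles; a fixed board (200 wide, 70 mm high) stands 60 mm beyond its centre, away from the robot, opposite the coaster on the robot's side.
- coaster_red: Red round coaster, 84 mm in diameter, 4 mm thick, fixed to the table; a bottle stands on it at the start and its rim shows round the bottle. Origin: centre of its underside; z up. The three coasters lie to the left, to the right and on the robot's side of the geode, 86 to 99 mm from it, and 108 mm or more from one another.
- coaster_yellow: Yellow round coaster, 84 mm in diameter, 4 mm thick, fixed to the table; a bottle stands on it at the start and its rim shows round the bottle. Origin: centre of its underside; z up. The three coasters lie to the left, to the right and on the robot's side of the geode, 86 to 99 mm from it, and 108 mm or more from one another.
- coaster_green: Green round coaster, 84 mm in diameter, 4 mm thick, fixed to the table; a bottle stands on it at the start and its rim shows round the bottle. Origin: centre of its underside; z up. The three coasters lie to the left, to the right and on the robot's side of the geode, 86 to 99 mm from it, and 108 mm or more from one another.
- mat: Round cork mat, 240 mm in diameter, 4 mm thick, fixed and empty, the side area for the bottles, on the left or the right of the table. Origin: centre of its underside; z up.
- scale: White bench scale, fixed, 185 x 150 mm and 32 mm high, with a round steel pan 110 mm in diameter whose flat, unyielding top is 45 mm above the table. Origin: on the table under the centre of the pan; z up, -x points to the display, the case reaching 110 mm that way and 75 mm the other three. It stands on the side of the table opposite the mat.
- chip_box: Clear compartment box of stone chips, 130 x 100 x 45 mm; a bystander. Origin: centre of its underside.
Things that resemble listed ones, but are neither listed nor needed, are in the scene too. There is more than one size of the bottle_red; the job needs the middle-sized.

How it is judged:
By the outcome, as a careful person would: the job done as asked, in the order asked, and still so for the second after the job is handed in, with the robot touching nothing.
It also fails if it takes over 144 s, if anything falls off the work surface, if the arm or the gripper's body presses on something with over 40 N, if the wrist force passes 120 N, or if a joint passes its speed limit or range.

ROBOT

A 6-joint arm with a two-finger parallel gripper is mounted at the origin on the work surface. World frame = base frame: x ahead of the robot, y to its left, z up, the work surface at z = 0. Lengths are in m, angles in rad, forces in N, time in s.
With the tool pointing down it reaches from about 0.375 to 0.9 m from the base axis. Payload 3.1 kg.
Tool frame: the origin (TCP) lies midway between the tips of the shut fingers; the grasp point (between the pads) lies 19 mm behind it; z points along the fingers, y is the line along which they close (so a half turn about z gives the same grasp; the last joint's range is limited). The gripper opens to 85 mm and grips with 20 to 120 N. Pads are 22 mm wide; open, the fingers measure 114 mm over their backs; the gripper's body (76 mm by 85 mm) begins 54 mm behind the grasp point. The pads swing forward as they close: fully open they stand 13 mm farther back than shut.
Start: joints at [-1.462, 0.527, 1.433, -0, 1.181, -0.178], TCP at [0.177, -0.599, 0.231] pointing down, gripper open.
Joint ranges: [-3.08, 3.08], [-0.75, 2.2], [0.22, 2.44], [-1.43, 4.57], [0, 2.65], [-2.85, 2.85]. Speed limits (rad/s): [2.79, 2.79, 3.14, 3.14, 3.14, 3.14].

INTERFACE

Orientations are given as a unit quaternion [w, x, y, z].
In Python, from rig import arm gives the robot as it stands.
- The arm moves only by the tool step_arm, never from a script. Its argument "plan" is a list of rows, each a list of 6 numbers: the shift along the tool's x, y, z in cm, then the turn, a rotation vector about the tool's x, y, z in rad. A call has 1 to 5 rows; each row shifts and turns the commanded pose from where the row before left it, along the tool's axes as they then stand; what a row does not reach is not made up. A row lasts 1/8 s, in which the tool goes at most 62.5 mm and 10.7 degrees, less where a joint would pass 70% of its speed; a pose out of reach is approached as far as the arm can. A call is refused whole if a number of a shift passes 6.25 or a number of a turn 0.188, either way. A call with a gripper value outside its range is refused whole. "jaw" is the closure in counts, from 0 (fully open) to 255 (shut), set as the call begins (left out, the last holds). The fingers move at their own pace and stop on an object; "force" is the grip in N (left out, the last holds). Time passes only in rows, so rows that do not move let the fingers close. It gives the time, the measured TCP pose, the force, the opening and the grip force at its end, in the units of the state.
- arm.state(): the state, without advancing time (a new reading comes with each control period).
- arm.snapshot(name): name is "scene" or "top" or "wrist"; returns the picture (400x640x3 uint8, red, green, blue); there is no depth.
- arm.camera_info(name): a dict with "vertical_fov" (degrees; the focal length in pixels is half the picture's height over the tangent of half this angle, whatever the lens; pixels are square), "cx", "cy" (the principal point, pixels), "dist_coeffs" ([k1, k2, p1, p2, k3] as OpenCV has them; the pictures are not rectified), "xyz" and "attitude" of the camera in the world; the wrist camera has in their place "tool_from_camera" (4x4, takes a point from camera to tool coordinates, whose origin is the TCP and whose axes are the flange's). Camera axes: x right, y down, z forward; pixel columns grow to the right and rows downward; lengths in m; the calibration is good to about 2 mm. A picture is of the moment at which its call begins: read the wrist's pose just before it. camera_info takes no time and is no camera call.
- arm.finish_job(): hands the job in; it is judged then, once.
The state is a dict: "time": time; "q": joint angles; "qvel": joint speeds; "tau": joint torques, N m; "position": TCP position; "orientation": TCP orientation; "wrist_force": force on the tool from outside, world axes, zero at the start; "moment": the same for the moment, N m; "opening": opening from 0.0 (shut) to 1.0 (fully open); "gripper_force": force on a finger pad.
Only numpy, scipy, OpenCV 4.12 (cv2) and the standard library are available. Lean on these libraries where they do the work, as an engineer would, in place of code of your own. Each camera call takes 0.05 s, during which the arm holds its last target. There are 200 camera calls.

## Working session

There is one attempt and no reset: what is moved stays moved. The work goes in short steps, Python scripts to look and compute and a tool call to move; the robot and the scene stay as the last step left them, time stands still between calls to the robot, and variables do not carry over. Pictures are saved under pics/ and viewed, at most 14 in all, crops included, and the job is handed in when it is done.

Besides the shell and the picture viewer there is one more tool, called as name([rows], argument=value, ...), one row to a line, values as JSON. step_arm: Moves the arm, as the interface text tells. Its arguments: {"type":"object","properties":{"plan":{"type":"array"},"jaw":{"type":"number"},"force":{"type":"number"}},"required":["plan"]}

```bash
ls; mkdir -p pics; python3 - <<'E'
from rig import arm
import cv2
for n in("scene","top"):
    im=arm.snapshot(n); cv2.imwrite(f"pics/{n}0.png",im[...,::-1]); print(n,arm.camera_info(n))
print(arm.camera_info("wrist")); print(arm.state())
E
```

```text
pics
scene {'vertical_fov': 54.092388668245114, 'cx': 314.82467841419947, 'cy': 206.24297613475844, 'dist_coeffs': array([0.01333219, 0.        , 0.        , 0.        , 0.        ]), 'xyz': array([0.85099529, 0.43372003, 0.78296404]), 'attitude': array([-0.09163034,  0.28605362,  0.9085351 , -0.29041552])}
top {'vertical_fov': 49.9712093110671, 'cx': 320.2236727298214, 'cy': 200.83471885305943, 'dist_coeffs': array([-0.0937902,  0.       ,  0.       ,  0.       ,  0.       ]), 'xyz': array([0.41447581, 0.00850114, 1.10989131]), 'attitude': array([ 0.04280251, -0.70424484,  0.70637094, -0.0569847 ])}
{'vertical_fov': 62.512498161321915, 'cx': 316.6328470767173, 'cy': 194.56976972626256, 'dist_coeffs': array([-0.02726466,  0.        ,  0.        ,  0.        ,  0.        ]), 'tool_from_camera': array([[-9.94797066e-06, -9.46703689e-01, -3.22105767e-01,
         8.33849643e-02],
       [ 9.99999920e-01,  1.19479684e-04, -3.82047886e-04,
         3.95609760e-04],
       [ 4.00171239e-04, -3.22105745e-01,  9.46703612e-01,
        -1.42515464e-01],
       [ 0.00000000e+00,  0.00000000e+00,  0.00000000e+00,
         1.00000000e+00]])}
{'time': 0.1, 'q': array([-1.46148952e+00,  5.28380882e-01,  1.43372506e+00,  4.72427879e-06,
        1.18143226e+00, -1.78527226e-01]), 'qvel': array([-0.00123463, -0.00209292, -0.00123149,  0.00081309,  0.00130487,
        0.00068651]), 'tau': array([ 1.56516599e-04, -4.43303776e+01, -1.78586161e+01, -2.25066815e-04,
        3.91069523e-03,  7.96923786e-06]), 'position': array([ 0.17736639, -0.59865243,  0.23044239]), 'orientation': array([-9.72114014e-04,  9.89661469e-01,  1.43419772e-01,  3.58442786e-05]), 'wrist_force': array([0.11156736, 0.43967396, 0.28035045]), 'moment': array([0.02849669, 0.02236919, 0.03449121]), 'gripper_force': 0.0, 'opening': 1.0042102623779567}
```

View pics/top0.png

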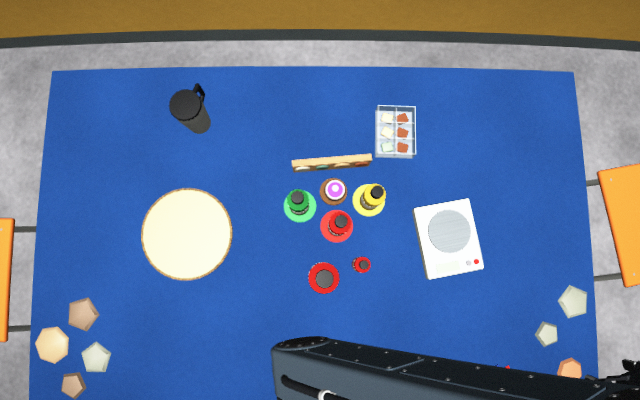

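View pics/scene0.png

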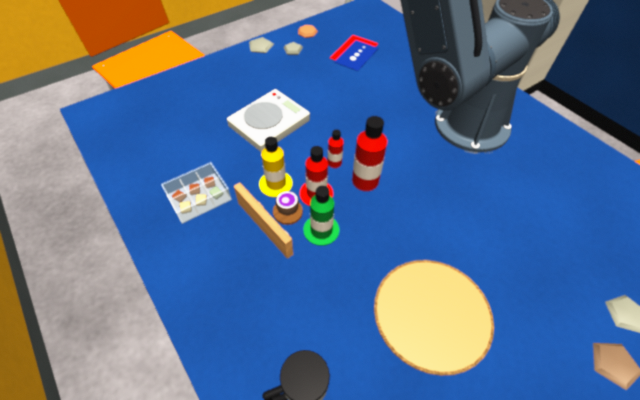

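The mat is on the left and the scale on the right. The bottles look to stand on their own colours: green left at (298,200), red front at (338,225), yellow right at (373,197). The geode is at (335,190). A large red decoy is at (323,278) and a small one at (362,265). Next I'll measure positions.

```bash
cat > h.py <<'E'
from rig import arm
import numpy as np, cv2
from scipy.spatial.transform import Rotation as R
def cam(n,st=None):
    c=arm.camera_info(n); f=200/np.tan(np.radians(c["vertical_fov"]/2))
    K=np.array([[f,0,c["cx"]],[0,f,c["cy"]],[0,0,1]])
    rot=lambda q:R.from_quat([q[1],q[2],q[3],q[0]]).as_matrix()
    if n=="wrist":
        T=np.eye(4);T[:3,:3]=rot(st["orientation"]);T[:3,3]=st["position"];T=T@c["tool_from_camera"]
        return K,c["dist_coeffs"],T[:3,:3],T[:3,3]
    return K,c["dist_coeffs"],rot(c["attitude"]),np.array(c["xyz"])
def onplane(C,px,z):
    K,d,Rm,t=C; p=cv2.undistortPoints(np.array(px,float).reshape(-1,1,2),K,d).reshape(-1,2)
    v=np.c_[p,np.ones(len(p))]@Rm.T
    return t+v*((z-t[2])/v[:,2])[:,None]
def blobs(m,amin=30):
    n,l,s,c=cv2.connectedComponentsWithStats(m.astype(np.uint8))
    return [(int(s[i,4]),c[i].round(1),l==i) for i in range(1,n) if s[i,4]>=amin]
def circ(C,mask,z):  # centre and diameter of disc from the convex outline, on plane z
    cs,_=cv2.findContours(mask.astype(np.uint8),cv2.RETR_EXTERNAL,cv2.CHAIN_APPROX_NONE)
    p=max(cs,key=len).reshape(-1,2); P=onplane(C,cv2.convexHull(p).reshape(-1,2),z)[:,:2]
    A=np.c_[P,np.ones(len(P))]; s=np.linalg.lstsq(A,(P**2).sum(1),rcond=None)[0]
    c=s[:2]/2; return c.round(4),round(2*np.sqrt(s[2]+c@c),4)
E
python3 - <<'E'
from h import *
im=cv2.imread("pics/top0.png");C=cam("top");hsv=cv2.cvtColor(im,cv2.COLOR_BGR2HSV);H,S,V=cv2.split(hsv)
H=H.astype(int)
ms={"red":((H<8)|(H>172))&(S>150)&(V>100),"yel":(H>22)&(H<34)&(S>150)&(V>100),"grn":(H>45)&(H<85)&(S>130)&(V>80),
"purple":(H>125)&(H<165)&(S>60)&(V>80),"black":(V<60),"mat":(H>10)&(H<30)&(S<160)&(S>50)&(V>180),"white":(S<60)&(V>195),"pan":(S<60)&(V>120)&(V<=195)}
for k,m in ms.items():
    for a,c,b in blobs(m,25 if k!="white" else 400):
        if 60<c[0]<560 and 80<c[1]<330: print(k,a,c,*(circ(C,b,z) for z in ({"red":[.004],"yel":[.004],"grn":[.004],"purple":[.049],"black":[.154],"mat":[.004],"white":[.032],"pan":[.045]}[k])))
cv2.imwrite("pics/topz.png",cv2.resize(im[140:300,270:500],None,fx=3.4,fy=3.4,interpolation=cv2.INTER_CUBIC))
E
```

```text
red 642 [335.5 226.2] (array([ 0.5071, -0.055 ]), np.float64(0.0824))
red 136 [360.9 264.1] (array([ 0.4076, -0.1199]), np.float64(0.0401))
red 479 [323.1 277.1] (array([ 0.3744, -0.0213]), np.float64(0.0773))
yel 249 [371.9 196.8] (array([ 0.5869, -0.1538]), np.float64(0.0573))
grn 270 [298.7 200.7] (array([0.5728, 0.038 ]), np.float64(0.0673))
purple 139 [334.7 189.6] (array([ 0.5948, -0.0496]), np.float64(0.0372))
black 488 [187.2  99.8] (array([0.7855, 0.2992]), np.float64(0.0834))
mat 608 [331.7 160.3] (array([ 0.7251, -0.0382]), np.float64(0.2012))
mat 569 [186.4 233.1] (array([0.4874, 0.3336]), np.float64(0.2368))
mat 45 [368.8 197.6] (array([ 0.5842, -0.1462]), np.float64(0.0321))
mat 540 [ 81.4 313.7] (array([0.2801, 0.603 ]), np.float64(0.0727))
white 1328 [392.  133.7] (array([ 0.7459, -0.204 ]), np.float64(0.1446))
white 5964 [186.2 233.8] (array([0.4858, 0.3253]), np.float64(0.2209))
white 4119 [448.4 238.2] (array([ 0.4717, -0.3351]), np.float64(0.2172))
pan 26715 [306.7  88. ] (array([ 0.5142, -0.0441]), np.float64(1.6361))
pan 33 [365.3 203.7] (array([ 0.5693, -0.1374]), np.float64(0.0422))
```

View pics/topz.png

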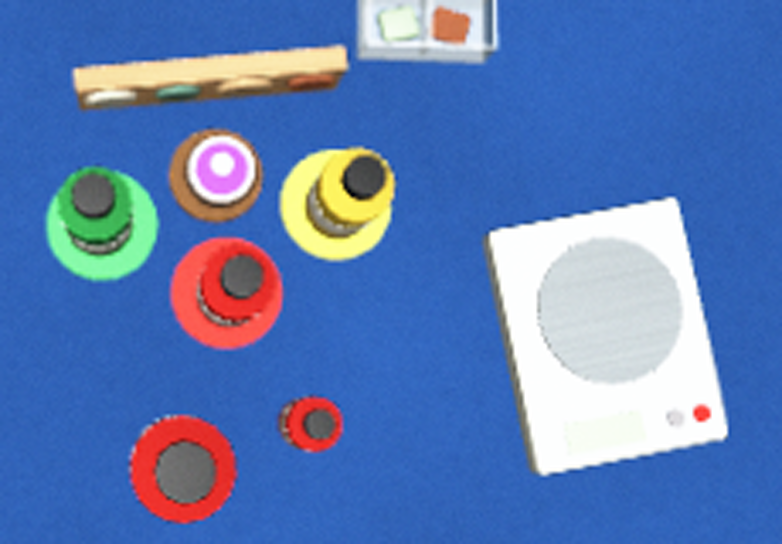

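The zoom confirms each bottle is on the coaster of its own colour. The middle-sized red one is on the red coaster at (338,225). I'll do a robust fit of coasters, caps, pan and geode now.

```bash
cat >> h.py <<'E'
from scipy.optimize import least_squares
def fixc(C,mask,z,D,hull=False):
    cs,_=cv2.findContours(mask.astype(np.uint8),cv2.RETR_EXTERNAL,cv2.CHAIN_APPROX_NONE)
    p=max(cs,key=len).reshape(-1,2)
    if hull: p=cv2.convexHull(p).reshape(-1,2)
    P=onplane(C,p,z)[:,:2]
    r=lambda c:np.linalg.norm(P-c,axis=1)-D/2+.0007
    s=least_squares(r,P.mean(0),loss="soft_l1",f_scale=.001)
    return s.x.round(4),round(float(np.median(abs(r(s.x)))),4),len(P)
E
python3 - <<'E'
from h import *
im=cv2.imread("pics/top0.png");C=cam("top");hsv=cv2.cvtColor(im,cv2.COLOR_BGR2HSV);H,S,V=[a.astype(int) for a in cv2.split(hsv)]
w=np.zeros(H.shape,bool);w[175:250,280:395]=1
big=lambda m:max(blobs(m,5),key=lambda b:b[0])
for k,m in {"red":((H<8)|(H>172)),"yel":(H>20)&(H<36),"grn":(H>45)&(H<85)}.items():
    a,c,b=big(m&(S>90)&(S<215)&(V>200)&w); print("coaster",k,a,c,fixc(C,b,.004,.084))
for a,c,b in blobs(w&(V<85),20): print("cap",a,c,fixc(C,b,.154,.029),circ(C,b,.154))
g=np.zeros_like(w);g[170:205,315:355]=1
a,c,b=big(g&(S<110)&(V>200)|g&(H>125)&(H<165)&(S>60)&(V>150)); print("geode",a,c,fixc(C,b,.049,.050,True),circ(C,b,.049))
p=np.zeros_like(w);p[195:285,405:490]=1
for a,c,b in blobs(p&(S<60)&(V<225)&(V>150),300): print("pan",a,c,fixc(C,b,.045,.110),circ(C,b,.045))
m=np.zeros_like(w);m[180:290,130:240]=1
a,c,b=big(m&(H<35)&(V>120)); print("mat",a,c,fixc(C,b,.004,.24))
print(hsv[232,450],hsv[270,425],hsv[190,325],hsv[190,328])
E
```

```text
coaster red 600 [335.3 226.2] (array([ 0.5072, -0.0552]), 0.0009, 89)
coaster yel 560 [367.7 200.1] (array([ 0.5749, -0.1401]), 0.001, 115)
coaster grn 375 [301.3 209.9] (array([0.5601, 0.0397]), 0.0013, 124)
cap 115 [376.4 191.9] (array([ 0.5706, -0.1384]), 0.0009, 32) (array([ 0.5705, -0.1385]), np.float64(0.0269))
geode 301 [334.8 189.1] (array([ 0.5952, -0.0497]), 0.0002, 15) (array([ 0.5953, -0.0496]), np.float64(0.049))
pan 1166 [449.1 229.5] (array([ 0.4936, -0.3371]), 0.0048, 219) (array([ 0.4889, -0.3366]), np.float64(0.1073))
mat 6605 [186.2 233.8] (array([0.4877, 0.3336]), 0.001, 258)
[ 99  15 221] [ 33  19 119] [ 12  27 206] [145 128 252]
```

step_arm([
  [0,0,-3.5,0,0,0.144],
  [0,0,-3.5,0,0,0.144],
  [0,0,0,0,0,0],
], jaw=0, force=40)

```text
time: 0.48
position: [0.1777, -0.6009, 0.3042]
orientation: [0.003, 1.0, 0.0, 0.0]
wrist_force: [0.3, -0.7, -1.1]
opening: 1.0
gripper_force: 0.0
```

step_arm([
  [3.2,-5,0,0,0,0],
  [3.2,-5,0,0,0,0],
  [3.2,-5,0,0,0,0],
  [3.2,-5,0,0,0,0],
])

```text
time: 0.98
position: [0.3058, -0.3968, 0.2998]
orientation: [-0.001, 1.0, 0.0, -0.0]
wrist_force: [1.0, -0.2, 0.3]
opening: 0.998
gripper_force: 0.0
```

step_arm([
  [3.2,-5,0,0,0,0],
  [3.2,-5,0,0,0,0],
  [3.2,-5,0,0,0,0],
  [3.2,-5,0,0,0,0],
])

```text
time: 1.48
position: [0.4335, -0.1971, 0.3]
orientation: [-0.001, 1.0, 0.001, -0.001]
wrist_force: [1.1, 0.3, -0.0]
opening: 0.998
gripper_force: 0.0
```

step_arm([
  [3.2,-5,0,0,0,0],
  [3.2,-5,0,0,0,0],
  [3.2,-5,0,0,0,0],
  [0,0,0,0,0,0],
  [0,0,0,0,0,0],
])

```text
time: 2.1
position: [0.5285, -0.0492, 0.3]
orientation: [-0.0, 1.0, 0.001, -0.002]
wrist_force: [0.6, -0.5, 0.2]
opening: 0.996
gripper_force: 0.0
```

```bash
cat > look.py <<'E'
from h import *
import sys
st=arm.state(); im=arm.snapshot("wrist")[...,::-1].copy(); cv2.imwrite(f"pics/{sys.argv[1]}.png",im)
np.save(f"pics/{sys.argv[1]}.npy",np.r_[st["position"],st["orientation"]])
print(st["time"],st["position"].round(4),st["orientation"].round(4))
E
python3 look.py w1
```

```text
2.1 [ 0.5285 -0.0492  0.3   ] [-1.0e-04  1.0e+00  8.0e-04 -1.5e-03]
```

View pics/w1.png

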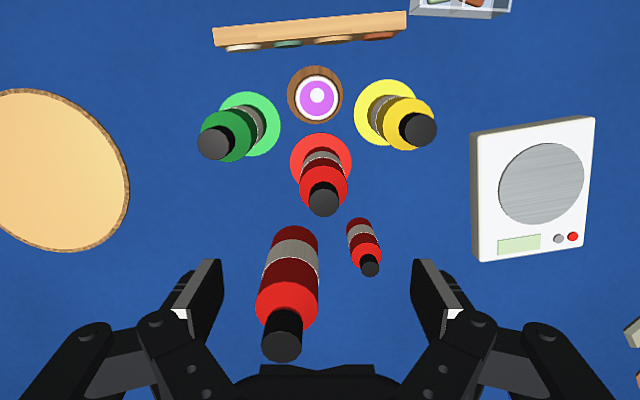

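The wrist view shows the caps at about green (214,143), red (324,200) and yellow (420,130). The geode face is at (316,97) and the pan at (541,183). I'll compute positions from this second view.

```bash
python3 - <<'E'
from h import *
im=cv2.imread("pics/w1.png");s=np.load("pics/w1.npy");C=cam("wrist",{"position":s[:3],"orientation":s[3:]})
H,S,V=[a.astype(int) for a in cv2.split(cv2.cvtColor(im,cv2.COLOR_BGR2HSV))]
big=lambda m:max(blobs(m,5),key=lambda b:b[0])
def win(r0,r1,c0,c1): w=np.zeros(H.shape,bool);w[r0:r1,c0:c1]=1;return w
for n,a in {"grn":(120,165,190,236),"red":(180,220,300,345),"yel":(108,152,395,442)}.items():
    a,c,b=big(win(*a)&(V<90)&(S<90)); print("cap",n,a,c,circ(C,b,.154),fixc(C,b,.150,.029))
for k,m in {"red":((H<8)|(H>172))&win(120,180,280,360),"yel":(H>20)&(H<36)&win(70,160,345,445),"grn":(H>45)&(H<85)&win(80,170,190,290)}.items():
    a,c,b=big(m&(S>80)&(S<215)&(V>200)); print("coaster",k,a,c,fixc(C,b,.004,.084))
w=win(60,135,280,350)
a,c,b=big(w&((V>200)&((S<110)|(H>125)))); print("geode",a,c,circ(C,b,.049))
a,c,b=big(win(135,235,485,595)&(S<60)&(V<225)&(V>130)); print("pan",a,c,circ(C,b,.045),fixc(C,b,.045,.11))
a,c,b=big(win(70,270,0,140)&(H<35)&(V>90)&(S>40)); print("mat",a,c,fixc(C,b,.004,.24))
E
```

```text
cap grn 782 [214.5 143.8] (array([0.5616, 0.0397]), np.float64(0.031)) (array([0.5595, 0.0428]), 0.0008, 175)
cap red 755 [323.4 200.1] (array([ 0.5081, -0.0556]), np.float64(0.0306)) (array([ 0.5061, -0.0557]), 0.0012, 94)
cap yel 903 [418.3 129.3] (array([ 0.5733, -0.1375]), np.float64(0.0301)) (array([ 0.5726, -0.1392]), 0.001, 98)
coaster red 1220 [318.2 151.6] (array([ 0.5061, -0.0539]), 0.0009, 203)
coaster yel 2540 [387.4 112.1] (array([ 0.5739, -0.1394]), 0.0011, 247)
coaster grn 1284 [258.4 118.3] (array([0.5586, 0.0417]), 0.0009, 208)
geode 1458 [316.3  97.6] (array([ 0.5946, -0.0487]), np.float64(0.0484))
pan 5357 [541.2 183.6] (array([ 0.4894, -0.3359]), np.float64(0.1101)) (array([ 0.489 , -0.3363]), 0.0004, 250)
mat 17319 [ 57.5 173.2] (array([0.4878, 0.3329]), 0.0013, 458)
```

step_arm([
  [1.1,-3,0,0,0,0],
  [1.1,-3,2,0,0,0],
  [1.05,-2.9,4,0,0,0],
  [0,0,4,0,0,0],
  [0,0,3,0,0,0],
])

```text
time: 2.78
position: [0.5609, 0.0382, 0.1695]
orientation: [0.0, 1.0, -0.001, -0.001]
wrist_force: [0.3, -0.2, -0.0]
opening: 1.003
gripper_force: 0.0
```

step_arm([
  [0,0,2,0,0,0],
  [0,0,1.2,0,0,0],
  [0,0,0.7,0,0,0],
  [0,0,0,0,0,0],
])

```text
time: 3.28
position: [0.5621, 0.0391, 0.1324]
orientation: [0.0, 1.0, -0.0, -0.0]
wrist_force: [-0.1, 0.0, -0.6]
opening: 1.0
gripper_force: 0.0
```

step_arm([
  [0,0,0,0,0,0],
  [0,0,0,0,0,0],
  [0,0,0,0,0,0],
  [0,0,0,0,0,0],
  [0,0,0,0,0,0],
], jaw=255, force=40)

```text
time: 3.9
position: [0.5625, 0.04, 0.1329]
orientation: [-0.0, 1.0, -0.0, 0.001]
wrist_force: [0.3, 1.9, 4.6]
opening: 0.323
gripper_force: 39.4
```

step_arm([
  [0,0,-1,0,0,0],
  [0,0,-2,0,0,0],
  [0,0,-2,0,0,0],
  [-0.4,-2,0,0,0,0],
  [-0.7,-3.5,0,0,0,0],
])

```text
time: 4.53
position: [0.5504, 0.0951, 0.1817]
orientation: [-0.0, 1.0, -0.001, -0.001]
wrist_force: [-0.2, -0.3, -3.4]
opening: 0.324
gripper_force: 39.8
```

step_arm([
  [-0.8,-4,0,0,0,0],
  [-0.8,-4,0,0,0,0],
  [-0.8,-4,0,0,0,0],
  [-0.8,-4,0,0,0,0],
  [-0.8,-4,0,0,0,0],
])

```text
time: 5.15
position: [0.5089, 0.2965, 0.181]
orientation: [0.0, 1.0, 0.0, -0.001]
wrist_force: [0.9, 0.4, -3.4]
opening: 0.324
gripper_force: 39.8
```

step_arm([
  [-0.8,-4,0,0,0,0],
  [-0.8,-3.5,0,0,0,0],
  [-0.6,-2.5,0,0,0,0],
  [0,0,0,0,0,0],
  [0,0,2,0,0,0],
])

```text
time: 5.78
position: [0.489, 0.3953, 0.1626]
orientation: [-0.0, 1.0, 0.001, 0.001]
wrist_force: [-0.5, -0.2, -2.4]
opening: 0.322
gripper_force: 40.0
```

step_arm([
  [0,0,1.5,0,0,0],
  [0,0,0.7,0,0,0],
  [0,0,0.4,0,0,0],
  [0,0,0.2,0,0,0],
  [0,0,0,0,0,0],
])

```text
time: 6.4
position: [0.4894, 0.3947, 0.1346]
orientation: [-0.0, 1.0, -0.0, 0.0]
wrist_force: [-1.0, -0.2, -2.1]
opening: 0.324
gripper_force: 40.0
```

step_arm([
  [0,0,0.1,0,0,0],
  [0,0,0.1,0,0,0],
  [0,0,0,0,0,0],
  [0,0,0,0,0,0],
])

```text
time: 6.9
position: [0.4895, 0.3949, 0.1329]
orientation: [-0.0, 1.0, -0.0, 0.001]
wrist_force: [-0.3, -0.3, 1.3]
opening: 0.322
gripper_force: 40.2
```

step_arm([
  [0,0,0,0,0,0],
  [0,0,0,0,0,0],
  [0,0,0,0,0,0],
  [0,0,0,0,0,0],
  [0,0,-2,0,0,0],
], jaw=0)

```text
time: 7.52
position: [0.4879, 0.394, 0.1508]
orientation: [0.001, 1.0, -0.0, -0.002]
wrist_force: [0.9, -0.6, -0.5]
opening: 1.0
gripper_force: 0.0
```

step_arm([
  [0,0,-4,0,0,0],
  [0,2,-2,0,0,0],
  [0.2,4.5,0,0,0,0],
  [0.2,4.5,0,0,0,0],
  [0.2,4.5,0,0,0,0],
])

```text
time: 8.15
position: [0.4951, 0.2385, 0.2125]
orientation: [-0.0, 1.0, 0.0, 0.0]
wrist_force: [-0.1, 0.4, -1.0]
opening: 0.998
gripper_force: 0.0
```

step_arm([
  [0.2,5,0,0,0,0],
  [0.2,5,0,0,0,0],
  [0.2,5,0,0,0,0],
  [0.2,5,0,0,0,0],
  [0.2,5,0,0,0,0],
])

```text
time: 8.78
position: [0.5051, -0.012, 0.2125]
orientation: [0.0, 1.0, -0.0, 0.0]
wrist_force: [0.4, 0.2, -0.4]
opening: 1.002
gripper_force: 0.0
```

step_arm([
  [0.2,4.5,0,0,0,0],
  [0,0,0,0,0,0],
  [0,0,0,0,0,0],
])

```text
time: 9.15
position: [0.5067, -0.055, 0.2122]
orientation: [-0.0, 1.0, -0.0, -0.0]
wrist_force: [0.1, -0.5, -0.0]
opening: 0.998
gripper_force: 0.0
```

step_arm([
  [0.1,0,3,0,0,0],
  [0,0,2.6,0,0,0],
  [0,0,1.6,0,0,0],
  [0,0,0.9,0,0,0],
  [0,0,0,0,0,0],
])

```text
time: 9.78
position: [0.5077, -0.0543, 0.131]
orientation: [-0.0, 1.0, 0.001, -0.001]
wrist_force: [-0.5, -0.0, 0.5]
opening: 0.997
gripper_force: 0.0
```

step_arm([
  [0,0,0,0,0,0],
  [0,0,0,0,0,0],
  [0,0,0,0,0,0],
  [0,0,0,0,0,0],
  [0,0,0,0,0,0],
], jaw=255)

```text
time: 10.4
position: [0.5084, -0.0555, 0.1319]
orientation: [0.0, 1.0, -0.0, 0.0]
wrist_force: [-0.5, -0.3, 5.5]
opening: 0.324
gripper_force: 39.5
```

step_arm([
  [0,0,-1,0,0,0],
  [0,0,-2,0,0,0],
  [0,0,-2,0,0,0],
  [-0.4,-2,0,0,0,0],
  [-0.7,-3.5,0,0,0,0],
])

```text
time: 11.02
position: [0.4965, 0.0006, 0.1809]
orientation: [-0.0, 1.0, -0.001, -0.0]
wrist_force: [0.0, -0.2, -2.0]
opening: 0.322
gripper_force: 39.7
```

step_arm([
  [-0.8,-4,0,0,0,0],
  [-0.8,-4,0,0,0,0],
  [-0.8,-4,0,0,0,0],
  [-0.8,-4,0,0,0,0],
  [-0.8,-4,0,0,0,0],
])

```text
time: 11.65
position: [0.4547, 0.2018, 0.1803]
orientation: [0.0, 1.0, 0.0, -0.001]
wrist_force: [0.4, 0.3, -1.4]
opening: 0.325
gripper_force: 39.7
```

step_arm([
  [-0.8,-4,0,0,0,0],
  [-0.8,-3.5,0,0,0,0],
  [-0.6,-2.5,0,0,0,0],
  [0,0,0,0,0,0],
  [0,0,2,0,0,0],
])

```text
time: 12.28
position: [0.4349, 0.3003, 0.1615]
orientation: [-0.0, 1.0, 0.001, 0.001]
wrist_force: [-0.7, -1.1, -2.0]
opening: 0.326
gripper_force: 39.9
```

step_arm([
  [0,0,1.5,0,0,0],
  [0,0,0.7,0,0,0],
  [0,0,0.4,0,0,0],
  [0,0,0.2,0,0,0],
  [0,0,0,0,0,0],
])

```text
time: 12.9
position: [0.4353, 0.2997, 0.1335]
orientation: [-0.0, 1.0, -0.0, 0.0]
wrist_force: [0.7, 0.6, -1.3]
opening: 0.327
gripper_force: 39.9
```

step_arm([
  [0,0,0.1,0,0,0],
  [0,0,0.1,0,0,0],
  [0,0,0,0,0,0],
  [0,0,0,0,0,0],
])

```text
time: 13.4
position: [0.4354, 0.2999, 0.132]
orientation: [-0.0, 1.0, -0.0, 0.001]
wrist_force: [-1.0, 0.0, 6.1]
opening: 0.326
gripper_force: 40.4
```

step_arm([
  [0,0,0,0,0,0],
  [0,0,0,0,0,0],
  [0,0,0,0,0,0],
  [0,0,0,0,0,0],
  [0,0,-2,0,0,0],
], jaw=0)

```text
time: 14.02
position: [0.434, 0.2992, 0.1502]
orientation: [0.001, 1.0, -0.0, -0.002]
wrist_force: [0.4, 0.1, 0.4]
opening: 1.004
gripper_force: 0.0
```

step_arm([
  [0,0,-4,0,0,0],
  [0.5,1.8,-2,0,0,0],
  [1.4,4.5,0,0,0,0],
  [1.4,4.5,0,0,0,0],
  [1.4,4.5,0,0,0,0],
])

```text
time: 14.65
position: [0.4824, 0.1454, 0.2115]
orientation: [-0.0, 1.0, 0.0, 0.0]
wrist_force: [0.5, 0.0, -1.0]
opening: 1.0
gripper_force: 0.0
```

step_arm([
  [1.5,5,0,0,0,0],
  [1.5,5,0,0,0,0],
  [1.5,5,0,0,0,0],
  [1.5,5,0,0,0,0],
  [1.5,4.5,0,0,0,0],
])

```text
time: 15.28
position: [0.5573, -0.1002, 0.2112]
orientation: [-0.0, 1.0, -0.0, 0.0]
wrist_force: [0.0, 0.1, 0.6]
opening: 0.999
gripper_force: 0.0
```

step_arm([
  [1.5,4,0,0,0,0],
  [0,0,0,0,0,0],
  [0,0,0,0,0,0],
])

```text
time: 15.65
position: [0.5712, -0.1378, 0.2108]
orientation: [-0.001, 1.0, -0.0, -0.001]
wrist_force: [-0.4, 0.4, 0.7]
opening: 0.996
gripper_force: 0.0
```

step_arm([
  [0.1,0,3,0,0,0],
  [0,0,2.6,0,0,0],
  [0,0,1.6,0,0,0],
  [0,0,0.8,0,0,0],
  [0,0,0,0,0,0],
])

```text
time: 16.27
position: [0.573, -0.1379, 0.1312]
orientation: [-0.0, 1.0, 0.0, -0.0]
wrist_force: [0.8, 0.1, 0.6]
opening: 1.001
gripper_force: 0.0
```

step_arm([
  [0,0,0,0,0,0],
  [0,0,0,0,0,0],
  [0,0,0,0,0,0],
  [0,0,0,0,0,0],
  [0,0,0,0,0,0],
], jaw=255)

```text
time: 16.9
position: [0.5735, -0.1387, 0.132]
orientation: [0.0, 1.0, -0.0, 0.001]
wrist_force: [-0.9, -0.4, 4.4]
opening: 0.323
gripper_force: 39.5
```

step_arm([
  [0,0,-1,0,0,0],
  [0,0,-2,0,0,0],
  [0,0,-3,0,0,0],
  [0,0,-2,0,0,0],
  [-0.2,-2.5,0,0,0,0],
])

```text
time: 17.52
position: [0.5725, -0.1148, 0.2134]
orientation: [0.001, 1.0, -0.001, 0.002]
wrist_force: [-0.3, 0.4, -2.0]
opening: 0.321
gripper_force: 39.7
```

step_arm([
  [-0.3,-4,0,0,0,0],
  [-0.3,-4,0,0,0,0],
  [-0.3,-4,0,0,0,0],
  [-0.3,-4,0,0,0,0],
  [-0.3,-4,0,0,0,0],
])

```text
time: 18.15
position: [0.5554, 0.088, 0.2112]
orientation: [-0.0, 1.0, -0.0, -0.0]
wrist_force: [0.4, 0.5, -2.4]
opening: 0.322
gripper_force: 39.7
```

step_arm([
  [-0.3,-4,0,0,0,0],
  [-0.3,-4,0,0,0,0],
  [-0.3,-4,0,0,0,0],
  [-0.3,-4,0,0,0,0],
  [-0.2,-3,0,0,0,0],
])

```text
time: 18.77
position: [0.5411, 0.2783, 0.2111]
orientation: [0.0, 1.0, 0.0, -0.001]
wrist_force: [0.9, -0.6, -1.5]
opening: 0.321
gripper_force: 39.8
```

step_arm([
  [0,-2.3,0,0,0,0],
  [0,0,2,0,0,0],
  [0,0,3,0,0,0],
  [0,0,1.6,0,0,0],
  [0,0,0.8,0,0,0],
])

```text
time: 19.4
position: [0.5418, 0.2993, 0.1363]
orientation: [0.0, 1.0, -0.0, -0.001]
wrist_force: [0.2, 0.5, -1.8]
opening: 0.324
gripper_force: 39.7
```

step_arm([
  [0,0,0.4,0,0,0],
  [0,0,0.1,0,0,0],
  [0,0,0.1,0,0,0],
  [0,0,0,0,0,0],
  [0,0,0,0,0,0],
])

```text
time: 20.02
position: [0.5426, 0.2998, 0.132]
orientation: [-0.0, 1.0, -0.0, 0.001]
wrist_force: [0.6, -0.1, 0.5]
opening: 0.324
gripper_force: 39.9
```

step_arm([
  [0,0,0.05,0,0,0],
  [0,0,0,0,0,0],
])

```text
time: 20.27
position: [0.5428, 0.2998, 0.1319]
orientation: [-0.0, 1.0, -0.0, 0.001]
wrist_force: [-0.8, -0.6, 5.9]
opening: 0.322
gripper_force: 40.3
```

step_arm([
  [0,0,0,0,0,0],
  [0,0,0,0,0,0],
  [0,0,0,0,0,0],
  [0,0,0,0,0,0],
  [0,0,-2,0,0,0],
], jaw=0)

```text
time: 20.9
position: [0.5407, 0.2992, 0.1493]
orientation: [0.001, 1.0, -0.0, -0.002]
wrist_force: [-0.5, -0.6, -0.3]
opening: 0.998
gripper_force: 0.0
```

step_arm([
  [0,0,-4,0,0,0],
  [0.2,1.4,-2,0,0,0],
  [0.6,4.5,0,0,0,0],
  [0.7,4.5,0,0,0,0],
  [0.7,4.5,0,0,0,0],
])

```text
time: 21.52
position: [0.5638, 0.1485, 0.2106]
orientation: [0.0, 1.0, -0.0, -0.0]
wrist_force: [0.3, 0.6, 0.2]
opening: 1.003
gripper_force: 0.0
```

step_arm([
  [0.8,5,0,0,0,0],
  [0.8,5,0,0,0,0],
  [0.7,5,0,0,0,0],
  [0.7,5,0,0,0,0],
  [0,0,0,0,0,0],
])

```text
time: 22.15
position: [0.5943, -0.054, 0.2105]
orientation: [0.001, 1.0, -0.003, 0.0]
wrist_force: [-0.1, 0.8, -0.8]
opening: 1.001
gripper_force: 0.0
```

```bash
python3 look.py w2; python3 - <<'E'
from h import *
a=arm.snapshot("scene")[...,::-1]; w=cv2.imread("pics/w2.png"); cv2.imwrite("pics/c2.png",cv2.resize(np.hstack([a,w]),(800,250)))
s=np.load("pics/w2.npy");C=cam("wrist",{"position":s[:3],"orientation":s[3:]})
H,S,V=[x.astype(int) for x in cv2.split(cv2.cvtColor(w,cv2.COLOR_BGR2HSV))]
for a,c,b in blobs((V>190)&((S<110)|(H>125)&(H<165)&(S<160)),300): print(a,c,circ(C,b,.049))
E
```

```text
22.15 [ 0.5943 -0.054   0.2105] [ 6.0e-04  1.0e+00 -2.9e-03  2.0e-04]
2606 [486.   36.8] (array([ 0.7213, -0.2076]), np.float64(0.1053))
639 [459.3  41.8] (array([ 0.7103, -0.1764]), np.float64(0.0259))
2491 [321.8  95.4] (array([ 0.6016, -0.0543]), np.float64(0.2034))
1811 [310.  173.2] (array([ 0.5949, -0.0482]), np.float64(0.0482))
9310 [561.6 258.4] (array([ 0.4882, -0.324 ]), np.float64(0.1903))
```

View pics/c2.png

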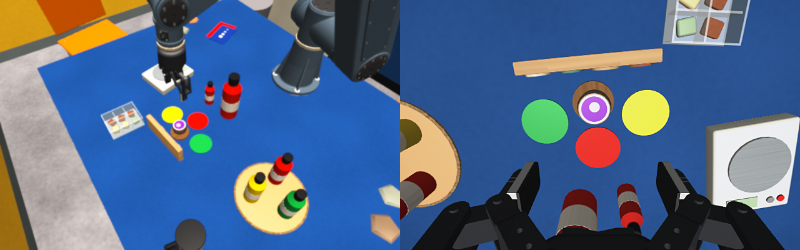

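All three bottles stand upright on the mat. The geode is directly ahead at (310,173), and the wrist image puts it at (0.595,-0.048). I'll go down partway and check the arm's clearance over the tall decoy.

step_arm([
  [0,-0.5,3,0,0,0],
  [0,0,4,0,0,0],
  [0,0,3,0,0,0],
  [0,0,1,0,0,0],
  [0,0,0,0,0,0],
])

```text
time: 22.88
position: [0.5937, -0.0435, 0.1006]
orientation: [-0.0, 1.0, 0.001, -0.001]
wrist_force: [0.8, 0.6, 0.3]
opening: 0.999
gripper_force: 0.0
```

```bash
python3 - <<'E'
from h import *
a=arm.snapshot("scene")[...,::-1]; cv2.imwrite("pics/c3.png",a)
E
```

```text
(no output)
```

View pics/c3.png

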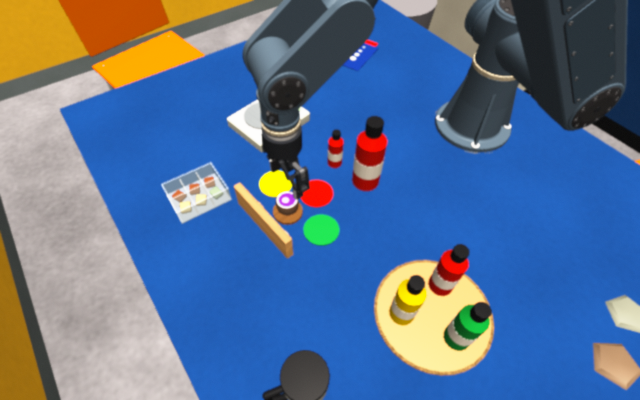

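The forearm clears everything: the wrist housing sits near (275,85), well above the decoy. Continuing down to the geode.

step_arm([
  [0.1,0.5,2,0,0,0],
  [0,0,3,0,0,0],
  [0,0,2,0,0,0],
  [0,0,1.2,0,0,0],
  [0,0,0.5,0,0,0],
])

```text
time: 23.55
position: [0.5956, -0.0494, 0.0142]
orientation: [0.0, 1.0, -0.0, 0.001]
wrist_force: [0.5, -0.3, 0.3]
opening: 0.999
gripper_force: 0.0
```

step_arm([
  [0,0,0,0,0,0],
  [0,0,0,0,0,0],
])

```text
time: 23.8
position: [0.5957, -0.0495, 0.0147]
orientation: [0.0, 1.0, -0.0, 0.001]
wrist_force: [0.3, 0.3, -1.3]
opening: 1.002
gripper_force: 0.0
```

step_arm([
  [0,-0.05,0.3,0,0,0],
  [0,0,0,0,0,0],
])

```text
time: 24.05
position: [0.595, -0.0488, 0.0108]
orientation: [-0.0, 1.0, -0.0, -0.0]
wrist_force: [0.1, 0.0, 0.3]
opening: 1.0
gripper_force: 0.0
```

step_arm([
  [0,0,0,0,0,0],
  [0,0,0,0,0,0],
  [0,0,0,0,0,0],
  [0,0,0,0,0,0],
  [0,0,0,0,0,0],
], jaw=255, force=50)

```text
time: 24.68
position: [0.5951, -0.0487, 0.0114]
orientation: [-0.0, 1.0, -0.0, 0.0]
wrist_force: [-1.2, 0.9, 4.9]
opening: 0.614
gripper_force: 52.0
```

step_arm([
  [0,0,-0.5,0,0,0],
  [0,0,-1.5,0,0,0],
  [0,0,-2.5,0,0,0],
  [0,0,-2.5,0,0,0],
  [0,0,-1,0,0,0],
])

```text
time: 25.3
position: [0.596, -0.0492, 0.0929]
orientation: [0.0, 1.0, -0.0, 0.002]
wrist_force: [1.3, -0.5, -1.8]
opening: 0.615
gripper_force: 52.6
```

step_arm([
  [0,0,0,0,0,0],
  [0,0,0,0,0,0],
])

```text
time: 25.55
position: [0.5943, -0.0487, 0.09]
orientation: [-0.0, 1.0, -0.0, -0.001]
wrist_force: [-0.3, 0.2, -2.0]
opening: 0.612
gripper_force: 52.6
```

step_arm([
  [-0.7,2,0,0,0,0],
  [-1.3,3.5,0,0,0,0],
  [-1.5,4,0,0,0,0],
  [-1.5,4,0,0,0,0],
  [-1.5,4,0,0,0,0],
])

```text
time: 26.18
position: [0.5284, -0.2259, 0.09]
orientation: [-0.0, 1.0, -0.0, -0.001]
wrist_force: [-0.2, 0.1, -2.2]
opening: 0.613
gripper_force: 52.6
```

step_arm([
  [-1.5,4,0,0,0,0],
  [-1.3,3.5,0,0,0,0],
  [-0.8,2.2,0,0,0,0],
  [-0.5,1.5,0,0,0,0],
  [0,0,0,0,0,0],
])

```text
time: 26.8
position: [0.4887, -0.3365, 0.0906]
orientation: [-0.0, 1.0, -0.001, 0.0]
wrist_force: [-0.4, 0.5, -1.0]
opening: 0.613
gripper_force: 52.7
```

step_arm([
  [0,0,1,0,0,0],
  [0,0,1.5,0,0,0],
  [0,0,0.8,0,0,0],
  [0,0,0,0,0,0],
  [0,0,0,0,0,0],
])

```text
time: 27.42
position: [0.4892, -0.3358, 0.0578]
orientation: [0.0, 1.0, 0.0, 0.0]
wrist_force: [0.0, -0.8, -1.9]
opening: 0.611
gripper_force: 52.7
```

```bash
python3 look.py w3
```

```text
27.425 [ 0.4892 -0.3358  0.0578] [1.e-04 1.e+00 0.e+00 1.e-04]
```

View pics/w3.png

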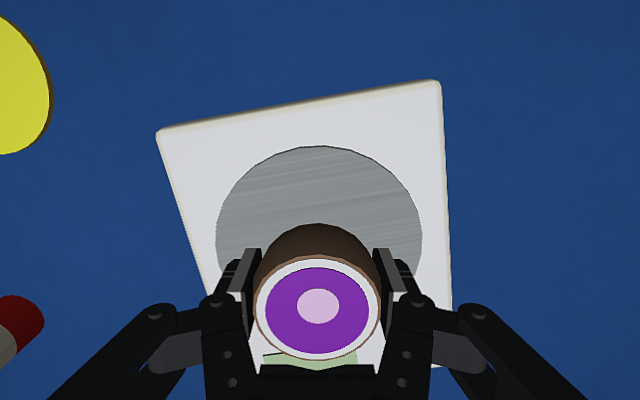

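The geode is held level, cut face up, at (317,305), above the pan (arc from 215 to 423). I'll measure the pan from this close view, and the empty coasters from w2.

```bash
python3 - <<'E'
from h import *
def ld(n):
    s=np.load(f"pics/{n}.npy");w=cv2.imread(f"pics/{n}.png")
    return cam("wrist",{"position":s[:3],"orientation":s[3:]}),[x.astype(int) for x in cv2.split(cv2.cvtColor(w,cv2.COLOR_BGR2HSV))]
C,(H,S,V)=ld("w3")
m=(S<70)&(V>90)&(V<190); w=np.zeros_like(m);w[135:235,205:435]=1
b=max(blobs(m&w),key=lambda b:b[0])[2]
cs,_=cv2.findContours(b.astype(np.uint8),0,cv2.CHAIN_APPROX_NONE);p=max(cs,key=len).reshape(-1,2)
p=p[(p[:,1]<215)]
P=onplane(C,p,.045)[:,:2]; r=lambda c:np.linalg.norm(P-c,axis=1)-.055
s=least_squares(r,[.49,-.336],loss="soft_l1",f_scale=.001);print("pan",s.x.round(4),np.median(abs(r(s.x))),len(P))
C,(H,S,V)=ld("w2")
for k,m in {"red":((H<8)|(H>172)),"yel":(H>20)&(H<36),"grn":(H>45)&(H<85)}.items():
    w=np.zeros_like(m);w[130:280,180:560]=1
    a,c,b=max(blobs(m&w&(S>80)&(V>150)),key=lambda b:b[0]); print(k,c,fixc(C,b,.004,.084),circ(C,b,.004))
E
```

```text
pan [ 0.4889 -0.3369] 0.000295528500845528 279
red [316.3 235.6] (array([ 0.5069, -0.0535]), 0.0003, 192) (array([ 0.5069, -0.0535]), np.float64(0.0837))
yel [392.5 179.7] (array([ 0.5743, -0.1381]), 0.0003, 209) (array([ 0.5743, -0.1381]), np.float64(0.0838))
grn [231.4 193.8] (array([0.559 , 0.0413]), 0.0003, 203) (array([0.559 , 0.0413]), np.float64(0.0837))
```

step_arm([
  [0,0.1,0.5,0,0,0],
  [0,0,0.3,0,0,0],
  [0,0,0.2,0,0,0],
  [0,0,0,0,0,0],
  [0,0,0,0,0,0],
])

```text
time: 28.1
position: [0.489, -0.3369, 0.0479]
orientation: [0.0, 1.0, -0.0, 0.0]
wrist_force: [-0.5, -0.7, -0.6]
opening: 0.617
gripper_force: 52.7
```

step_arm([
  [0,0,0.1,0,0,0],
  [0,0,0,0,0,0],
  [0,0,0,0,0,0],
])

```text
time: 28.48
position: [0.489, -0.3369, 0.0469]
orientation: [0.0, 1.0, -0.0, 0.0]
wrist_force: [-0.2, 0.8, -0.7]
opening: 0.613
gripper_force: 52.7
```

step_arm([
  [0,0,0.05,0,0,0],
  [0,0,0.05,0,0,0],
  [0,0,0,0,0,0],
])

```text
time: 28.85
position: [0.4891, -0.3369, 0.0464]
orientation: [0.0, 1.0, -0.0, 0.0]
wrist_force: [-0.5, 1.7, 5.2]
opening: 0.612
gripper_force: 53.1
```

step_arm([
  [0,0,0,0,0,0],
  [0,0,0,0,0,0],
  [0,0,0,0,0,0],
  [0,0,0,0,0,0],
  [0,0,-1.8,0,0,0],
], jaw=0)

```text
time: 29.48
position: [0.4881, -0.336, 0.0631]
orientation: [-0.001, 1.0, -0.0, -0.001]
wrist_force: [-0.1, 1.0, -0.3]
opening: 1.0
gripper_force: 0.0
```

step_arm([
  [0,0,-5,0,0,0],
  [0,0,-5,0,0,0],
  [0,0,-5,0,0,0],
  [0,0,0,0,0,0],
  [0,0,0,0,0,0],
])

```text
time: 30.1
position: [0.4886, -0.3365, 0.2144]
orientation: [0.0, 1.0, -0.0, 0.0]
wrist_force: [-0.7, 0.5, -1.0]
opening: 1.002
gripper_force: 0.0
```

```bash
python3 look.py w4; python3 - <<'E'
from h import *
s=np.load("pics/w4.npy");w=cv2.imread("pics/w4.png");C=cam("wrist",{"position":s[:3],"orientation":s[3:]})
H,S,V=[x.astype(int) for x in cv2.split(cv2.cvtColor(w,cv2.COLOR_BGR2HSV))]
for a,c,b in blobs((V>90)&(H>125)&(H<165)&(S>100),100): print(a,c,circ(C,b,.084))
cv2.imwrite("pics/w4s.png",cv2.resize(w,(480,300)))
E
```

```text
30.1 [ 0.4886 -0.3365  0.2144] [ 1.e-04  1.e+00 -1.e-04  1.e-04]
1298 [316.9 184.5] (array([ 0.4887, -0.337 ]), np.float64(0.0393))
```

View pics/w4s.png

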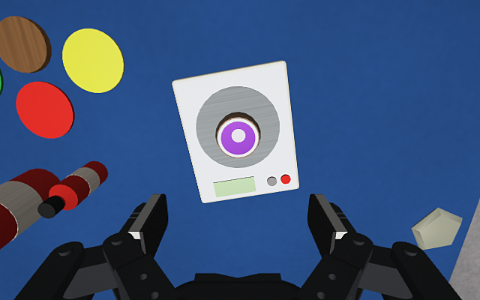

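The geode stands upright, centred on the pan at (238,136), which gives (0.4887,-0.337). Now the bottles go back, yellow first.

step_arm([
  [0.2,-3,0,0,0,0],
  [0.4,-5,0,0,0,0],
  [0.4,-5,0,0,0,0],
  [0.4,-5,0,0,0,0],
  [0.4,-5,0,0,0,0],
])

```text
time: 30.78
position: [0.5059, -0.1049, 0.2121]
orientation: [-0.001, 1.0, -0.0, -0.002]
wrist_force: [0.8, -0.2, -0.3]
opening: 1.0
gripper_force: 0.0
```

step_arm([
  [0.4,-5,0,0,0,0],
  [0.4,-5,0,0,0,0],
  [0.4,-5,0,0,0,0],
  [0.5,-5,0,0,0,0],
  [0.5,-5,0,0,0,0],
])

```text
time: 31.4
position: [0.5279, 0.1447, 0.212]
orientation: [0.0, 1.0, -0.0, -0.002]
wrist_force: [0.2, -0.3, -0.4]
opening: 0.999
gripper_force: 0.0
```

step_arm([
  [0.5,-5,0,0,0,0],
  [0.5,-5,0,0,0,0],
  [0.4,-4,0,0,0,0],
  [0,-1.6,0,0,0,0],
  [0,0,0,0,0,0],
])

```text
time: 32.02
position: [0.5421, 0.2992, 0.2124]
orientation: [0.001, 1.0, 0.001, -0.001]
wrist_force: [-0.2, -0.5, -0.3]
opening: 1.0
gripper_force: 0.0
```

step_arm([
  [0,0,0,0,0,0],
  [0,0,0,0,0,0],
])

```text
time: 32.28
position: [0.5431, 0.2977, 0.2138]
orientation: [0.0, 1.0, -0.001, -0.0]
wrist_force: [-0.4, -0.2, -0.9]
opening: 1.001
gripper_force: 0.0
```

step_arm([
  [-0.05,-0.15,3,0,0,0],
  [0,0,2.6,0,0,0],
  [0,0,1.7,0,0,0],
  [0,0,0.9,0,0,0],
  [0,0,0,0,0,0],
])

```text
time: 32.9
position: [0.5427, 0.3004, 0.1316]
orientation: [0.0, 1.0, -0.0, -0.0]
wrist_force: [-0.3, -0.7, -0.3]
opening: 0.997
gripper_force: 0.0
```

step_arm([
  [0,0,0,0,0,0],
  [0,0,0,0,0,0],
  [0,0,0,0,0,0],
  [0,0,0,0,0,0],
  [0,0,0,0,0,0],
], jaw=255, force=40)

```text
time: 33.52
position: [0.543, 0.3007, 0.1325]
orientation: [-0.0, 1.0, -0.0, 0.001]
wrist_force: [-0.6, -1.0, 4.7]
opening: 0.326
gripper_force: 39.4
```

step_arm([
  [0,0,-1,0,0,0],
  [0,0,-2,0,0,0],
  [0,0,-2,0,0,0],
  [0,0,-1,0,0,0],
  [0,0,0,0,0,0],
])

```text
time: 34.15
position: [0.5428, 0.3009, 0.1924]
orientation: [-0.0, 1.0, -0.0, 0.001]
wrist_force: [0.0, 0.1, -1.8]
opening: 0.326
gripper_force: 39.5
```

step_arm([
  [0.2,2.5,0,0,0,0],
  [0.3,4,0,0,0,0],
  [0.3,4,0,0,0,0],
  [0.3,4,0,0,0,0],
  [0.3,4,0,0,0,0],
])

```text
time: 34.78
position: [0.5558, 0.1145, 0.1907]
orientation: [-0.0, 1.0, -0.0, -0.001]
wrist_force: [0.1, -0.7, -1.0]
opening: 0.323
gripper_force: 39.7
```

step_arm([
  [0.3,4,0,0,0,0],
  [0.3,4,0,0,0,0],
  [0.3,4,0,0,0,0],
  [0.3,4,0,0,0,0],
  [0.3,4,0,0,0,0],
])

```text
time: 35.4
position: [0.5708, -0.0854, 0.1907]
orientation: [-0.0, 1.0, -0.0, -0.001]
wrist_force: [0.5, 0.2, -1.0]
opening: 0.324
gripper_force: 39.7
```

step_arm([
  [0.3,4,0,0,0,0],
  [0,1.5,0,0,0,0],
  [0,0,1.5,0,0,0],
  [0,0,1.5,0,0,0],
  [0,0,1,0,0,0],
])

```text
time: 36.02
position: [0.5734, -0.1374, 0.1498]
orientation: [-0.001, 1.0, 0.001, -0.002]
wrist_force: [0.1, -0.1, -1.2]
opening: 0.325
gripper_force: 39.8
```

step_arm([
  [0,0,0.6,0,0,0],
  [0,0,0,0,0,0],
  [0,0,0,0,0,0],
])

```text
time: 36.4
position: [0.5749, -0.1392, 0.1462]
orientation: [0.0, 1.0, 0.0, 0.0]
wrist_force: [0.2, -0.6, -2.2]
opening: 0.324
gripper_force: 39.8
```

step_arm([
  [0,0,0.7,0,0,0],
  [0,0,0.4,0,0,0],
  [0,0,0.15,0,0,0],
  [0,0,0.1,0,0,0],
  [0,0,0,0,0,0],
])

```text
time: 37.02
position: [0.5746, -0.1394, 0.1325]
orientation: [0.0, 1.0, -0.0, 0.0]
wrist_force: [0.1, -0.1, 0.8]
opening: 0.328
gripper_force: 39.9
```

step_arm([
  [0,0,0.05,0,0,0],
  [0,0,0,0,0,0],
])

```text
time: 37.28
position: [0.5748, -0.1395, 0.1325]
orientation: [0.0, 1.0, -0.0, 0.0]
wrist_force: [-1.2, 0.1, 4.2]
opening: 0.322
gripper_force: 40.3
```

step_arm([
  [0,0,0,0,0,0],
  [0,0,0,0,0,0],
  [0,0,0,0,0,0],
  [0,0,0,0,0,0],
  [0,0,-2,0,0,0],
], jaw=0)

```text
time: 37.9
position: [0.5733, -0.1388, 0.1504]
orientation: [-0.001, 1.0, -0.0, -0.002]
wrist_force: [0.6, -0.1, -1.1]
opening: 1.001
gripper_force: 0.0
```

step_arm([
  [0,0,-4,0,0,0],
  [-0.5,-1.8,-2,0,0,0],
  [-1.4,-4.5,0,0,0,0],
  [-1.4,-4.5,0,0,0,0],
  [-1.4,-4.5,0,0,0,0],
])

```text
time: 38.52
position: [0.5259, 0.016, 0.2116]
orientation: [-0.0, 1.0, -0.0, -0.001]
wrist_force: [0.5, 1.1, -0.2]
opening: 1.003
gripper_force: 0.0
```

step_arm([
  [-1.6,-5,0,0,0,0],
  [-1.6,-5,0,0,0,0],
  [-1.6,-5,0,0,0,0],
  [-1.6,-5,0,0,0,0],
  [-1.5,-4.6,0,0,0,0],
])

```text
time: 39.15
position: [0.4463, 0.2618, 0.2116]
orientation: [-0.0, 1.0, 0.0, -0.001]
wrist_force: [-0.0, 0.2, -0.7]
opening: 0.999
gripper_force: 0.0
```

step_arm([
  [-1.3,-4,0,0,0,0],
  [0,0,0,0,0,0],
  [0,0,0,0,0,0],
  [0,0,0,0,0,0],
])

```text
time: 39.65
position: [0.4356, 0.2988, 0.2117]
orientation: [0.0, 1.0, -0.001, -0.0]
wrist_force: [-0.4, 0.7, 0.3]
opening: 1.002
gripper_force: 0.0
```

step_arm([
  [0,-0.1,3,0,0,0],
  [0,0,2.6,0,0,0],
  [0,0,1.6,0,0,0],
  [0,0,0.8,0,0,0],
  [0,0,0,0,0,0],
])

```text
time: 40.28
position: [0.4358, 0.3, 0.1316]
orientation: [0.0, 1.0, -0.001, -0.0]
wrist_force: [-0.1, 0.0, -1.3]
opening: 0.999
gripper_force: 0.0
```

step_arm([
  [0,0,0,0,0,0],
  [0,0,0,0,0,0],
  [0,0,0,0,0,0],
  [0,0,0,0,0,0],
  [0,0,0,0,0,0],
], jaw=255)

```text
time: 40.9
position: [0.436, 0.3008, 0.1324]
orientation: [-0.0, 1.0, 0.0, 0.001]
wrist_force: [-0.2, -1.3, 5.5]
opening: 0.327
gripper_force: 39.2
```

step_arm([
  [0,0,-1,0,0,0],
  [0,0,-2,0,0,0],
  [0,0,-2,0,0,0],
  [0,0,-1,0,0,0],
  [0.5,2.4,0,0,0,0],
])

```text
time: 41.52
position: [0.4408, 0.2777, 0.1926]
orientation: [-0.001, 1.0, 0.001, 0.001]
wrist_force: [0.7, -0.7, -1.6]
opening: 0.326
gripper_force: 39.6
```

step_arm([
  [0.8,4,0,0,0,0],
  [0.8,4,0,0,0,0],
  [0.8,4,0,0,0,0],
  [0.8,4,0,0,0,0],
  [0.8,4,0,0,0,0],
])

```text
time: 42.15
position: [0.4804, 0.0755, 0.1916]
orientation: [-0.0, 1.0, -0.0, -0.0]
wrist_force: [0.2, -0.3, -1.7]
opening: 0.322
gripper_force: 39.7
```

step_arm([
  [0.8,4,0,0,0,0],
  [0.8,4,0,0,0,0],
  [0.8,4,0,0,0,0],
  [0.2,1,0,0,0,0],
  [0,0,1.5,0,0,0],
])

```text
time: 42.78
position: [0.5073, -0.0541, 0.1772]
orientation: [0.0, 1.0, -0.001, 0.001]
wrist_force: [-0.2, 0.2, -2.1]
opening: 0.324
gripper_force: 39.9
```

step_arm([
  [0,0,1.5,0,0,0],
  [0,0,1,0,0,0],
  [0,0,0.6,0,0,0],
  [0,0,0,0,0,0],
  [0,0,0,0,0,0],
])

```text
time: 43.4
position: [0.5069, -0.0533, 0.1461]
orientation: [0.0, 1.0, 0.0, 0.0]
wrist_force: [0.5, 0.3, -1.2]
opening: 0.323
gripper_force: 39.8
```

step_arm([
  [0,0.07,0.7,0,0,0],
  [0,0,0.4,0,0,0],
  [0,0,0.15,0,0,0],
  [0,0,0.1,0,0,0],
  [0,0,0,0,0,0],
])

```text
time: 44.02
position: [0.5067, -0.0541, 0.1325]
orientation: [0.0, 1.0, -0.0, 0.0]
wrist_force: [-0.6, -0.3, -0.6]
opening: 0.322
gripper_force: 40.0
```

step_arm([
  [0,0,0.05,0,0,0],
  [0,0,0,0,0,0],
])

```text
time: 44.28
position: [0.5068, -0.0542, 0.1325]
orientation: [0.0, 1.0, -0.0, 0.0]
wrist_force: [-0.7, -0.6, 5.2]
opening: 0.322
gripper_force: 40.5
```

step_arm([
  [0,0,0,0,0,0],
  [0,0,0,0,0,0],
  [0,0,0,0,0,0],
  [0,0,0,0,0,0],
  [0,0,-2,0,0,0],
], jaw=0)

```text
time: 44.9
position: [0.5053, -0.0537, 0.1508]
orientation: [-0.001, 1.0, -0.0, -0.002]
wrist_force: [0.5, -0.5, 0.2]
opening: 0.998
gripper_force: 0.0
```

step_arm([
  [0,0,-4,0,0,0],
  [0,-2,-2,0,0,0],
  [-0.2,-4.5,0,0,0,0],
  [-0.2,-4.5,0,0,0,0],
  [-0.2,-4.5,0,0,0,0],
])

```text
time: 45.52
position: [0.5005, 0.1022, 0.2119]
orientation: [-0.0, 1.0, -0.0, 0.0]
wrist_force: [0.7, 0.4, -0.1]
opening: 1.004
gripper_force: 0.0
```

step_arm([
  [-0.2,-5,0,0,0,0],
  [-0.2,-5,0,0,0,0],
  [-0.2,-5,0,0,0,0],
  [-0.2,-5,0,0,0,0],
  [-0.2,-5,0,0,0,0],
])

```text
time: 46.15
position: [0.4903, 0.3526, 0.2117]
orientation: [0.0, 1.0, -0.0, -0.0]
wrist_force: [0.5, -0.1, -0.8]
opening: 1.0
gripper_force: 0.0
```

step_arm([
  [-0.1,-4.4,0,0,0,0],
  [0,0,0,0,0,0],
  [0,0,0,0,0,0],
  [0,0,0,0,0,0],
])

```text
time: 46.65
position: [0.4897, 0.3937, 0.2117]
orientation: [0.0, 1.0, -0.001, -0.0]
wrist_force: [-0.8, -0.5, 0.4]
opening: 0.998
gripper_force: 0.0
```

step_arm([
  [0,-0.1,3,0,0,0],
  [0,0,2.6,0,0,0],
  [0,0,1.6,0,0,0],
  [0,0,0.8,0,0,0],
  [0,0,0,0,0,0],
])

```text
time: 47.28
position: [0.4898, 0.3957, 0.1317]
orientation: [0.0, 1.0, -0.0, -0.0]
wrist_force: [0.1, 0.8, 0.2]
opening: 0.997
gripper_force: 0.0
```

step_arm([
  [0,0,0,0,0,0],
  [0,0,0,0,0,0],
  [0,0,0,0,0,0],
  [0,0,0,0,0,0],
  [0,0,0,0,0,0],
], jaw=255)

```text
time: 47.9
position: [0.49, 0.3964, 0.1325]
orientation: [-0.0, 1.0, -0.0, 0.001]
wrist_force: [-1.1, 0.7, 4.1]
opening: 0.324
gripper_force: 39.7
```

step_arm([
  [0,0,-1,0,0,0],
  [0,0,-2,0,0,0],
  [0,0,-2,0,0,0],
  [0,0,-1,0,0,0],
  [0.5,2.4,0,0,0,0],
])

```text
time: 48.52
position: [0.4946, 0.3731, 0.1926]
orientation: [-0.001, 1.0, 0.001, 0.001]
wrist_force: [0.4, -1.4, -2.8]
opening: 0.323
gripper_force: 39.9
```

step_arm([
  [0.8,4,0,0,0,0],
  [0.8,4,0,0,0,0],
  [0.8,4,0,0,0,0],
  [0.8,4,0,0,0,0],
  [0.8,4,0,0,0,0],
])

```text
time: 49.15
position: [0.5342, 0.1705, 0.1914]
orientation: [0.0, 1.0, -0.0, -0.001]
wrist_force: [-0.4, -0.5, -2.0]
opening: 0.322
gripper_force: 39.9
```

step_arm([
  [0.8,4,0,0,0,0],
  [0.8,4,0,0,0,0],
  [0.8,4,0,0,0,0],
  [0.1,1,0,0,0,0],
  [0,0,1.5,0,0,0],
])

```text
time: 49.78
position: [0.5602, 0.0416, 0.177]
orientation: [-0.0, 1.0, -0.001, 0.001]
wrist_force: [-0.1, 0.5, -2.0]
opening: 0.317
gripper_force: 40.0
```

step_arm([
  [0,0,1.5,0,0,0],
  [0,0,1,0,0,0],
  [0,0,0.6,0,0,0],
  [0,0,0,0,0,0],
  [0,0,0,0,0,0],
])

```text
time: 50.4
position: [0.5599, 0.0421, 0.1461]
orientation: [0.0, 1.0, 0.0, 0.0]
wrist_force: [0.9, 0.0, -1.7]
opening: 0.327
gripper_force: 40.0
```

step_arm([
  [0,0.07,0.7,0,0,0],
  [0,0,0.4,0,0,0],
  [0,0,0.15,0,0,0],
  [0,0,0.1,0,0,0],
  [0,0,0,0,0,0],
])

```text
time: 51.02
position: [0.5597, 0.0412, 0.1325]
orientation: [0.0, 1.0, -0.0, 0.0]
wrist_force: [-0.2, 0.3, -1.3]
opening: 0.322
gripper_force: 40.2
```

step_arm([
  [0,0,0.05,0,0,0],
  [0,0,0,0,0,0],
])

```text
time: 51.28
position: [0.5599, 0.0413, 0.1325]
orientation: [0.0, 1.0, -0.0, 0.001]
wrist_force: [-0.3, -1.0, 3.6]
opening: 0.322
gripper_force: 40.6
```

step_arm([
  [0,0,0.05,0,0,0],
  [0,0,0,0,0,0],
])

```text
time: 51.52
position: [0.5601, 0.0413, 0.1325]
orientation: [0.0, 1.0, -0.0, 0.001]
wrist_force: [-2.0, 0.0, 8.3]
opening: 0.32
gripper_force: 41.1
```

Now release, rise, and move to the same viewpoint as the first wrist look.

step_arm([
  [0,0,-0.05,0,0,0],
  [0,0,0,0,0,0],
  [0,0,0,0,0,0],
])

```text
time: 51.9
position: [0.5599, 0.0413, 0.1325]
orientation: [0.0, 1.0, -0.0, 0.001]
wrist_force: [-2.2, 0.4, 6.2]
opening: 0.326
gripper_force: 40.9
```

step_arm([
  [0,0,0,0,0,0],
  [0,0,0,0,0,0],
  [0,0,0,0,0,0],
  [0,0,0,0,0,0],
  [0,0,-2,0,0,0],
], jaw=0)

```text
time: 52.52
position: [0.5583, 0.0414, 0.1506]
orientation: [-0.0, 1.0, -0.0, -0.002]
wrist_force: [0.0, 0.3, 0.3]
opening: 0.999
gripper_force: 0.0
```

step_arm([
  [0,0,-5,0,0,0],
  [0,0,-5,0,0,0],
  [0,0,-4.8,0,0,0],
  [-1,3,0,0,0,0],
  [-1,3,0,0,0,0],
])

```text
time: 53.15
position: [0.5395, -0.0192, 0.3008]
orientation: [0.0, 1.0, 0.001, 0.001]
wrist_force: [0.4, -0.3, 0.7]
opening: 1.001
gripper_force: 0.0
```

step_arm([
  [-1,3,0,0,0,0],
  [0,0,0,0,0,0],
  [0,0,0,0,0,0],
  [0,0,0,0,0,0],
])

```text
time: 53.65
position: [0.5297, -0.0478, 0.2997]
orientation: [-0.0, 1.0, 0.0, -0.0]
wrist_force: [0.3, 0.5, -0.4]
opening: 1.002
gripper_force: 0.0
```

```bash
python3 look.py w5; python3 - <<'E'
from h import *
s=np.load("pics/w5.npy");im=cv2.imread("pics/w5.png");C=cam("wrist",{"position":s[:3],"orientation":s[3:]})
H,S,V=[a.astype(int) for a in cv2.split(cv2.cvtColor(im,cv2.COLOR_BGR2HSV))]
big=lambda m:max(blobs(m,5),key=lambda b:b[0])
def win(r0,r1,c0,c1): w=np.zeros(H.shape,bool);w[r0:r1,c0:c1]=1;return w
for n,a in {"grn":(120,165,190,236),"red":(180,220,300,345),"yel":(108,152,395,442)}.items():
    a,c,b=big(win(*a)&(V<90)&(S<90)); print("cap",n,c,circ(C,b,.154))
for k,m in {"red":((H<8)|(H>172))&win(120,180,280,360),"yel":(H>20)&(H<36)&win(70,160,345,445),"grn":(H>45)&(H<85)&win(80,170,190,290)}.items():
    a,c,b=big(m&(S>80)&(S<215)&(V>200)); print("coaster",k,c,fixc(C,b,.004,.084))
E
```

```text
53.65 [ 0.5297 -0.0478  0.2997] [-2.e-04  1.e+00  5.e-04 -0.e+00]
cap grn [217.  149.3] (array([0.5581, 0.0393]), np.float64(0.0312))
cap red [324.1 203.5] (array([ 0.5069, -0.055 ]), np.float64(0.0313))
cap yel [421.5 129.6] (array([ 0.5748, -0.1388]), np.float64(0.0302))
coaster red [319.7 153. ] (array([ 0.506 , -0.0538]), 0.0009, 196)
coaster yel [388.6 114. ] (array([ 0.574 , -0.1394]), 0.0011, 247)
coaster grn [257.7 117.6] (array([0.5585, 0.0416]), 0.0009, 210)
```

View pics/w5.png

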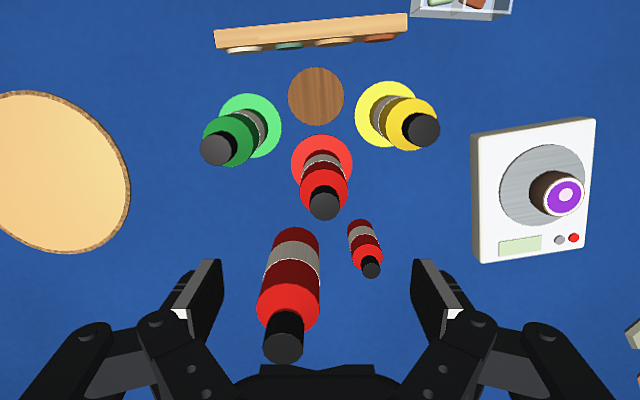

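All three bottles stand within about 2 mm of their coasters' centres: green cap at (217,149), red at (324,203), yellow at (421,130). The geode is on the pan at (562,194), and the arm is clear of everything.

```bash
python3 -c "
from rig import arm
print(arm.finish_job())"
```

```text
the job is handed in; nothing more can be done
None
```

The job is handed in: the geode sits cut face up in the middle of the scale pan, and each bottle is upright within about 2 mm of the centre of its own coaster, with nothing dropped or toppled and 53.7 s of the 144 s used.

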